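Put the leather cutting dies back on their outlines

ROBOT

A 6-joint arm with a two-finger parallel gripper is mounted at the origin on the work surface. World frame = base frame: x ahead of the robot, y to its left, z up, the work surface at z = 0. Lengths are in m, angles in rad, forces in N, time in s.
With the tool pointing down it reaches from about 0.425 to 0.95 m from the base axis. Payload 3.5 kg.
Tool frame: the origin (TCP) lies midway between the tips of the shut fingers; the grasp point (between the pads) lies 19 mm behind it; z points along the fingers, y is the line along which they close (so a half turn about z gives the same grasp; the last joint's range is limited). The gripper opens to 85 mm and grips with 20 to 120 N. Pads are 22 mm wide; open, the fingers measure 114 mm over their backs; the gripper's body (76 mm by 85 mm) begins 54 mm behind the grasp point. The pads swing forward as they close: fully open they stand 13 mm farther back than shut.
Start: joints at [1.063, 0.286, 1.577, -0, 1.279, -0.15], TCP at [0.236, 0.632, 0.231] pointing down, gripper open.
Joint ranges: [-2.77, 2.77], [-0.9, 2.22], [0.21, 2.48], [-1.53, 4.67], [0.24, 2.81], [-2.84, 2.84]. Speed limits (rad/s): [2.79, 2.79, 3.14, 3.14, 3.14, 3.14].

INTERFACE

Orientations are given as a unit quaternion [x, y, z, w].
In Python, from plant import ctrl gives the robot as it stands.
- The arm moves only by the tool send_rows, never from a script. Its argument "series" is a list that holds one entry, the list of rows, each a list of 7 numbers: the shift along the tool's x, y, z in cm, then the turn, a rotation vector about the tool's x, y, z in rad, then the opening, from -1 (shut) to 1 (fully open). In form: [[[x, y, z, rx, ry, rz, jaw], ...]]. A call has 1 to 10 rows; each row shifts and turns the commanded pose from where the row before left it, along the tool's axes as they then stand; what a row does not reach is not made up. A row lasts 1/8 s, in which the tool goes at most 62.5 mm and 10.7 degrees, less where a joint would pass 70% of its speed; a pose out of reach is approached as far as the arm can. A call is refused whole if a number of a shift passes 6.25 or a number of a turn 0.188, either way. A call with a gripper value outside its range is refused whole. The fingers move at their own pace and stop on an object; "force" is the grip in N (left out, the last holds). Time passes only in rows, so rows that do not move let the fingers close. It gives the time, the measured TCP pose, the force, the opening and the grip force at its end, in the units of the state.
- ctrl.get_state(): the state, without advancing time (a new reading comes with each control period).
- ctrl.read_camera(name): name is "scene" or "top" or "wrist"; returns a dict with "img" (400x640x3 uint8, red, green, blue), "fx", "fy", "cx", "cy" (pixels), "R" (3x3) and "t" (3): a world point X has camera coordinates R X + t; the wrist camera has in their place "hand_eye" (4x4, takes a point from camera to tool coordinates, whose origin is the TCP and whose axes are the flange's). Camera axes: x right, y down, z forward; pixel columns grow to the right and rows downward; lengths in m; the calibration is good to about 2 mm. A picture is of the moment at which its call begins: read the wrist's pose just before it. There is no depth.
- ctrl.sign_off(): hands the job in; it is judged then, once.
The state is a dict: "time": time; "qpos": joint angles; "dq": joint speeds; "joint_efforts": joint torques, N m; "eef_pos": TCP position; "tcp_rot": TCP orientation; "contact_force": force on the tool from outside, world axes, zero at the start; "wrist_torque": the same for the moment, N m; "opening": opening from 0.0 (shut) to 1.0 (fully open); "finger_force": force on a finger pad.
Only numpy, scipy, OpenCV 4.12 (cv2) and the standard library are available. Lean on these libraries where they do the work, as an engineer would, in place of code of your own. Each camera call takes 0.05 s, during which the arm holds its last target. There are 200 camera calls.

TASK

The cutting of the small bag parts is finished: put each of the four cutting dies back on the cork pad whose dark silhouette has its shape and size, centred on the silhouette and turned to match it, standing flat and the same way up as it is now. Leave the white bottle and the tool pot where they are.

Things in the scene. Friction and masses are not known exactly. Their poses are not given: they have to be found in the camera images.
- die_big: Large round cutting die, solid, 62 mm diameter, about 0.32 kg. Steel band with a plywood top face carrying two small dark dots in the middle; 30 mm tall, flat top and bottom, standing on the table right way up. Origin: centre of its underside, z up.
- die_small: Small round cutting die, solid, 40 mm diameter, about 0.15 kg. Steel band with a plywood top face carrying two small dark dots in the middle; 30 mm tall, flat top and bottom, standing on the table right way up. Origin: centre of its underside, z up.
- die_square: Square cutting die, solid, 50 x 50 mm, about 0.28 kg. Steel band with a plywood top face carrying two small dark dots in the middle; 30 mm tall, flat top and bottom, standing on the table right way up. Origin: centre of its underside, z up; x and y square to its sides.
- die_strap: Long narrow strap-tab cutting die, solid, 84 mm long (its x) and 32 mm wide (its y) with half-round ends; the middle 52 mm of its sides are straight and parallel; about 0.25 kg. Steel band with a plywood top face carrying two small dark dots in the middle; 30 mm tall, flat top and bottom, standing on the table right way up. Origin: centre of its underside, z up.
- pad_big: Pad of the large round die. Cork mat 104 mm (its x) by 84 mm (its y), 4 mm thick, fixed to the table, lying level. Origin: centre of its underside, so its top is 4 mm above the origin. In its middle is a flat dark disc silhouette, 68 mm diameter. The silhouette is only printed (no recess) and is 3 mm larger all round than the die.
- pad_small: Pad of the small round die. Cork mat 104 mm (its x) by 84 mm (its y), 4 mm thick, fixed to the table, lying level. Origin: centre of its underside, so its top is 4 mm above the origin. In its middle is a flat dark disc silhouette, 46 mm diameter. The silhouette is only printed (no recess) and is 3 mm larger all round than the die.
- pad_square: Pad of the square die. Cork mat 104 mm (its x) by 84 mm (its y), 4 mm thick, fixed to the table, lying level. Origin: centre of its underside, so its top is 4 mm above the origin. In its middle is a flat dark square silhouette, 56 mm, sides parallel to the mat's edges. The silhouette is only printed (no recess) and is 3 mm larger all round than the die.
- pad_strap: Pad of the strap-tab die. Cork mat 104 mm (its x) by 84 mm (its y), 4 mm thick, fixed to the table, lying level. Origin: centre of its underside, so its top is 4 mm above the origin. In its middle is a flat dark round-ended silhouette, 90 mm long along the mat's x and 38 mm wide. The silhouette is only printed (no recess) and is 3 mm larger all round than the die.
- spray: Bystander: upright white bottle, 60 mm diameter, 170 mm tall, loose, to the left of the work; leave it alone. Origin: centre of its underside.
- pot: Bystander: green plastic pot, 72 mm diameter, 90 mm tall, with tools and scissors standing in it up to 150 mm, loose, to the right of the work; leave it alone. Origin: centre of its underside.

How it is judged:
At the end, for the whole second after the job is handed in: Every die stands flat and upright (within 0.1 rad) on top of the pad of its own shape, its centre within 10 mm of the pad's centre, the square and the strap-tab die turned to within 0.2 rad (11 degrees) of their silhouettes (any equivalent way round counts), released and at rest (horizontal distance between die_big and pad_big below 0.01 m and z of die_big in the frame of pad_big between 0 and 0.008 m and angle between each of die_big, die_small, die_square, die_strap's own z axis and vertical below 0.1 rad and linear speed of each of die_big, die_small, die_square, die_strap below 0.02 m/s and horizontal distance between die_small and pad_small below 0.01 m and z of die_small in the frame of pad_small between 0 and 0.008 m and horizontal distance between die_square and pad_square below 0.01 m and z of die_square in the frame of pad_square between 0 and 0.008 m and horizontal distance between die_strap and pad_strap below 0.01 m and z of die_strap in the frame of pad_strap between 0 and 0.008 m and (angle between the x axis of die_square and the x axis of pad_square, either way round below 0.2 rad or angle between the x axis of die_square and the y axis of pad_square, either way round below 0.2 rad) and angle between the x axis of die_strap and the x axis of pad_strap, either way round below 0.2 rad); the robot touches nothing.
It fails at once if the white bottle is moved by more than 25 mm or tipped (distance of spray from where it was at the start of the episode above 0.025 m or angle between spray's own z axis and vertical above 0.3 rad).
It fails at once if the tool pot is moved by more than 25 mm or tipped (distance of pot from where it was at the start of the episode above 0.025 m or angle between pot's own z axis and vertical above 0.3 rad).
It also fails if it takes over 93 s, if anything falls off the work surface, if the arm or the gripper's body presses on something with over 40 N, if the wrist force passes 120 N, or if a joint passes its speed limit or range.

## Working session

There is one attempt and no reset: what is moved stays moved. The work goes in short steps, Python scripts to look and compute and a tool call to move; the robot and the scene stay as the last step left them, time stands still between calls to the robot, and variables do not carry over. Pictures are saved under pics/ and viewed, at most 14 in all, crops included, and the job is handed in when it is done.

Besides the shell and the picture viewer there is one more tool, called as name(argument=value, ...), one argument or row to a line, values as JSON. send_rows: Moves the arm, as the interface text tells. Its arguments: {"type":"object","properties":{"series":{"type":"array"},"force":{"type":"number"}},"required":["series"]}

```bash
mkdir -p pics; ls; python3 - <<'E'
from plant import ctrl
import cv2,numpy as np,pickle
s=ctrl.get_state();print(s)
d={}
for n in("scene","top","wrist"):
    c=ctrl.read_camera(n);d[n]=c;cv2.imwrite(f"pics/{n}0.png",c["img"][:,:,::-1])
    print(n,{k:np.round(v,3).tolist() for k,v in c.items() if k!="img"})
pickle.dump((s,d),open("v0.pkl","wb"))
E
```

```text
pics
{'time': 0.0, 'qpos': array([ 1.06300354e+00,  2.87194424e-01,  1.57814505e+00,  2.30117551e-05,
        1.27856483e+00, -1.50011198e-01]), 'dq': array([-0.00104755, -0.00077346,  0.00030065, -0.0007228 ,  0.00185656,
       -0.00027925]), 'joint_efforts': array([ 1.02975893e-03, -4.05977225e+01, -2.92629164e+01, -9.38706103e-05,
        5.83382905e-03,  9.47963628e-06]), 'eef_pos': array([0.23604547, 0.63170569, 0.22994528]), 'tcp_rot': array([ 1.77941335e-01,  9.84040419e-01, -1.09031352e-03, -3.83760425e-04]), 'contact_force': array([-0.32726755,  0.28593021, -0.12137772]), 'wrist_torque': array([ 0.01391756, -0.08331412,  0.02337926]), 'finger_force': 0.0, 'opening': 0.9999358820927682}
scene {'fx': 443.46, 'fy': 443.46, 'cx': 320.042, 'cy': 196.723, 'R': [[0.03, 0.999, 0.01], [0.856, -0.021, -0.517], [-0.516, 0.024, -0.856]], 't': [-0.027, -0.454, 1.744]}
top {'fx': 378.36, 'fy': 378.36, 'cx': 319.45, 'cy': 197.704, 'R': [[0.132, -0.991, 0.003], [-0.965, -0.129, -0.229], [0.227, 0.027, -0.974]], 't': [-0.051, 0.556, 0.878]}
wrist {'fx': 356.47, 'fy': 356.47, 'cx': 319.136, 'cy': 199.04, 'hand_eye': [[0.001, -0.962, -0.274, 0.069], [1.0, 0.001, -0.001, 0.001], [0.001, -0.274, 0.962, -0.142], [0.0, 0.0, 0.0, 1.0]]}
```

View pics/top0.png

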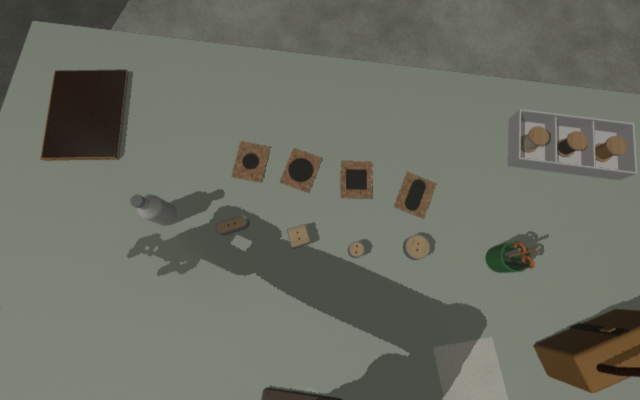

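View pics/scene0.png

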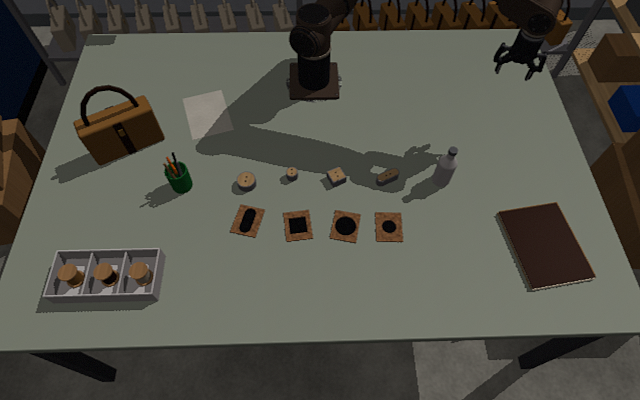

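The pictures show the dies in the top view (px): strap (232,226), square (299,236), small (356,249), big (417,247). The pads are small (251,161), big (301,170), square (357,180) and strap (415,195). The bottle is at about (160,210) and the pot at (510,257).

```bash
cat > h.py <<'E'
import numpy as np,cv2,pickle
from scipy.spatial.transform import Rotation as Rot
def cam(c,s=None):
    K=np.array([[c["fx"],0,c["cx"]],[0,c["fy"],c["cy"]],[0,0,1.]])
    if "R" in c: R=np.array(c["R"]);return K,R.T,-R.T@np.array(c["t"])
    T=np.eye(4);T[:3,:3]=Rot.from_quat(s["tcp_rot"]).as_matrix();T[:3,3]=s["eef_pos"]
    T=T@np.array(c["hand_eye"]);return K,T[:3,:3],T[:3,3]
def ray(c,uv,s=None):
    K,R,o=cam(c,s);d=np.c_[np.atleast_2d(uv),np.ones(len(np.atleast_2d(uv)))]@np.linalg.inv(K).T@R.T
    return o,d
def plane(c,uv,z,s=None):
    o,d=ray(c,uv,s);return o+d*((z-o[2])/d[:,2:3])
def tri(rays):
    A=np.zeros((3,3));b=np.zeros(3)
    for o,d in rays:
        d=d/np.linalg.norm(d);P=np.eye(3)-np.outer(d,d);A+=P;b+=P@o
    x=np.linalg.solve(A,b);return x,[np.linalg.norm(np.cross(x-o,d/np.linalg.norm(d))) for o,d in rays]
E
python3 - <<'E'
from h import *
s,d=pickle.load(open("v0.pkl","rb"))
out={}
for n,roi in(("top",(180,440,130,270)),("scene",(215,430,160,250))):
    im=d[n]["img"];h=cv2.cvtColor(im,cv2.COLOR_RGB2HSV)
    x0,x1,y0,y1=roi
    m=((h[...,0]<25)&(h[...,1]>70)&(h[...,2]>25)).astype(np.uint8)*255
    dk=(im.max(2)<32).astype(np.uint8)*255
    for nm,mm in(("brown",m),("dark",dk)):
        k=np.zeros_like(mm);k[y0:y1,x0:x1]=mm[y0:y1,x0:x1]
        cs,_=cv2.findContours(k,cv2.RETR_EXTERNAL,cv2.CHAIN_APPROX_NONE)
        for c in cs:
            if cv2.contourArea(c)<40: continue
            M=cv2.moments(c);uv=(M["m10"]/M["m00"],M["m01"]/M["m00"])
            p=plane(d[n],c[:,0].astype(float),.004)[:,:2]
            r=cv2.minAreaRect((p*1000).astype(np.float32))
            print(n,nm,np.round(uv,1),"z.004",np.round(plane(d[n],uv,.004)[0][:2],4),"z.03",np.round(plane(d[n],uv,.03)[0][:2],4),"rect",np.round(r[1],0),round(r[2]))
a=d["top"]["img"][130:270,210:440];cv2.imwrite("pics/t1.png",cv2.resize(a[:,:,::-1],None,fx=3.4,fy=3.4,interpolation=cv2.INTER_CUBIC))
E
```

```text
top brown [356.1 248.8] z.004 [ 0.4503 -0.0871] z.03 [ 0.4475 -0.0849] rect [31. 31.] 8
top brown [417.3 246.3] z.004 [ 0.4776 -0.243 ] z.03 [ 0.474  -0.2367] rect [55. 53.] 51
top brown [297.9 235.2] z.004 [0.4654 0.0665] z.03 [0.4622 0.0646] rect [44. 44.] 24
top brown [231. 224.] z.004 [0.4712 0.2438] z.03 [0.4678 0.2373] rect [25. 76.] 25
top brown [414.8 194.8] z.004 [ 0.6133 -0.2263] z.03 [ 0.6061 -0.2204] rect [ 83. 103.] 75
top brown [355.9 179.1] z.004 [ 0.6357 -0.0662] z.03 [ 0.6279 -0.0645] rect [103.  82.] 6
top brown [300.5 170. ] z.004 [0.6414 0.0851] z.03 [0.6335 0.0827] rect [ 84. 103.] 77
top brown [250.5 161.4] z.004 [0.6475 0.2231] z.03 [0.6395 0.2171] rect [ 83. 103.] 86
scene brown [388.3 226.7] z.004 [0.65   0.2243] z.03 [0.6632 0.2191] rect [ 84. 105.] 88
scene brown [344.9 226. ] z.004 [0.644  0.0864] z.03 [0.6574 0.0841] rect [ 84. 106.] 78
scene brown [297.4 225.5] z.004 [ 0.638  -0.0647] z.03 [ 0.6515 -0.0638] rect [105.  84.] 6
scene brown [247.2 220.5] z.004 [ 0.6163 -0.2249] z.03 [ 0.6303 -0.2207] rect [ 84. 105.] 74
scene brown [245.5 178.7] z.004 [ 0.4556 -0.2394] z.03 [ 0.4729 -0.2349] rect [54. 56.] 51
scene brown [387.6 174.1] z.004 [0.4488 0.244 ] z.03 [0.4662 0.2385] rect [27. 77.] 26
scene brown [336.2 173.8] z.004 [0.4433 0.0686] z.03 [0.4608 0.0667] rect [46. 45.] 24
scene brown [291.3 171.1] z.004 [ 0.4285 -0.0846] z.03 [ 0.4463 -0.0834] rect [32. 32.] 50
scene dark [388.7 226.3] z.004 [0.6485 0.2259] z.03 [0.6617 0.2207] rect [42. 39.] 89
scene dark [345.2 225.6] z.004 [0.6425 0.0873] z.03 [0.6559 0.085 ] rect [61. 61.] 89
scene dark [297.4 224.9] z.004 [ 0.6361 -0.0645] z.03 [ 0.6497 -0.0637] rect [53. 52.] 6
scene dark [247.1 220.2] z.004 [ 0.6149 -0.2252] z.03 [ 0.6289 -0.221 ] rect [34. 84.] 74
```

View pics/t1.png

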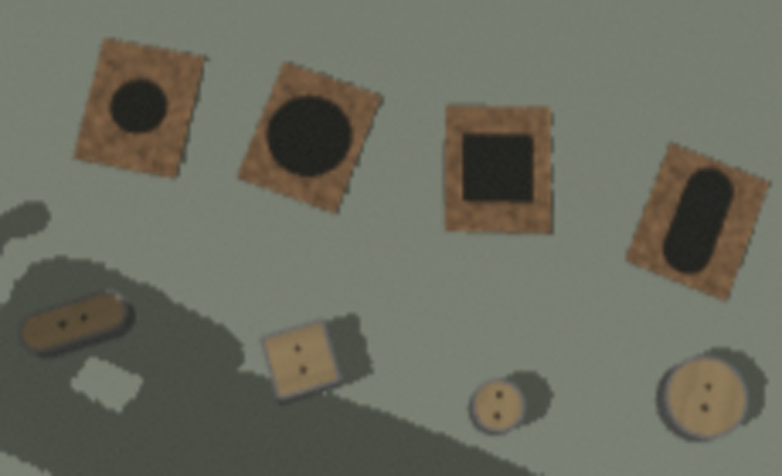

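Both views agree on each die's centre at z ≈ 0.03 and each pad's at z ≈ 0.004, to 2–3 mm. Sizes match the text, allowing for the steel rim hidden from the die mask. Next: an explicit triangulation check and the planning helper.

```bash
cat > plan.py <<'E'
import sys,json
from h import *
from plant import ctrl
# legs: x y z yaw_deg(closing axis) nrows jaw
def plan(legs,s=None):
    s=s or ctrl.get_state();p=np.array(s["eef_pos"]);R=Rot.from_quat(s["tcp_rot"])
    for x,y,z,yaw,n,jaw in legs:
        a=np.radians(yaw);ey=np.array([np.cos(a),np.sin(a),0]);ez=np.array([0,0,-1.])
        Rs=[Rot.from_matrix(np.c_[np.cross(k*ey,ez),k*ey,ez]) for k in(1,-1)]
        G=min(Rs,key=lambda g:(R.inv()*g).magnitude());rows=[]
        if len(sys.argv)>1: G=max(Rs,key=lambda g:(R.inv()*g).magnitude())
        for i in range(n):
            d=np.round(R.inv().apply((np.array([x,y,z])-p)/(n-i))*100,2);w=np.round((R.inv()*G).as_rotvec()/(n-i),3)
            p=p+R.apply(d/100);R=R*Rot.from_rotvec(w);rows.append((np.r_[d,w]+0.).tolist()+[jaw])
        print(json.dumps(rows),"MAX",np.abs(rows)[:,:3].max(),np.abs(rows)[:,3:6].max())
E
python3 - <<'E'
from h import *
from plan import plan
s,d=pickle.load(open("v0.pkl","rb"))
P={"small":((356.1,248.8),(291.3,171.1)),"big":((417.3,246.3),(245.5,178.7)),"square":((297.9,235.2),(336.2,173.8)),"strap":((231,224),(387.6,174.1)),
"Pstrap":((414.8,194.8),(247.2,220.5)),"Psquare":((355.9,179.1),(297.4,225.5)),"Pbig":((300.5,170),(344.9,226)),"Psmall":((250.5,161.4),(388.3,226.7))}
for k,(a,b) in P.items():
    x,r=tri([(lambda o,dd:(o,dd[0]))(*ray(d[n],u)) for n,u in(("top",a),("scene",b))]);print(k,np.round(x,4),np.round(r,4))
plan([(.467,.238,.2,25,11,1),(.467,.238,.05,25,4,1)])
E
```

```text
small [ 0.4474 -0.084   0.0319] [0.0007 0.0007]
big [ 0.474  -0.2354  0.0316] [0.0008 0.0008]
square [0.462  0.0655 0.0318] [0.001 0.001]
strap [0.4676 0.2374 0.0322] [0.0006 0.0006]
Pstrap [ 0.6143 -0.2262  0.0009] [0.0008 0.0008]
Psquare [ 0.6367 -0.0655  0.0011] [0.0008 0.0008]
Pbig [0.6423 0.086  0.0009] [0.0006 0.0006]
Psmall [0.6484 0.2244 0.001 ] [0.0005 0.0005]
[[-3.22, -2.62, 0.28, 0.0, 0.0, 0.071, 1], [-3.4, -2.38, 0.28, 0.0, 0.0, 0.071, 1], [-3.56, -2.14, 0.28, 0.0, 0.0, 0.071, 1], [-3.7, -1.88, 0.28, 0.0, 0.0, 0.07, 1], [-3.82, -1.61, 0.28, 0.0, 0.0, 0.071, 1], [-3.93, -1.34, 0.28, 0.0, 0.0, 0.07, 1], [-4.01, -1.06, 0.28, 0.0, 0.0, 0.071, 1], [-4.08, -0.77, 0.28, 0.0, 0.0, 0.07, 1], [-4.12, -0.49, 0.28, -0.001, 0.0, 0.071, 1], [-4.14, -0.19, 0.27, 0.0, 0.0, 0.07, 1], [-4.15, 0.09, 0.27, -0.001, 0.001, 0.071, 1]] MAX 4.15 0.071
[[0.0, 0.0, 3.75, 0.0, 0.0, 0.0, 1], [0.0, 0.0, 3.75, 0.0, 0.0, 0.0, 1], [0.0, 0.0, 3.75, 0.0, 0.0, 0.0, 1], [0.0, -0.01, 3.75, 0.0, 0.0, 0.0, 1]] MAX 3.75 0.0
```

Heights check out: die tops at 31–32 mm, pads at about 1–4 mm, residuals under 1 mm. Moving to the strap die.

send_rows(
  series=[
    [[-3.2,-2.6,0.3,0,0,0.071,1],[-3.4,-2.4,0.3,0,0,0.071,1],[-3.6,-2.1,0.3,0,0,0.071,1],[-3.7,-1.9,0.3,0,0,0.07,1],[-3.8,-1.6,0.3,0,0,0.071,1],[-3.9,-1.3,0.3,0,0,0.07,1],[-4.0,-1.1,0.3,0,0,0.071,1],[-4.1,-0.8,0.3,0,0,0.07,1],[-4.1,-0.5,0.3,0,0,0.071,1],[-4.1,-0.2,0.3,0,0,0.07,1]],
  ],
  force=60,
)

```text
time: 1.4
eef_pos: [0.4459, 0.2736, 0.201]
tcp_rot: [0.508, 0.861, -0.0, -0.0]
contact_force: [-0.5, 0.2, 0.3]
opening: 0.999
finger_force: 0.0
```

send_rows(
  series=[
    [[-4.1,0.1,0,0,0,0.071,1],[0,0,0,0,0,0,1],[0,0,0,0,0,0,1]],
  ],
)

```text
time: 1.78
eef_pos: [0.466, 0.2398, 0.2011]
tcp_rot: [0.537, 0.843, -0.0, -0.0]
contact_force: [0.2, -0.4, 0.3]
opening: 1.002
finger_force: 0.0
```

```bash
cat > look.py <<'E'
# wrist look: print brown blobs at z=.03 with rects
import sys
from h import *
from plant import ctrl
s=ctrl.get_state();c=ctrl.read_camera("wrist");im=c["img"];pickle.dump((s,c),open("w.pkl","wb"))
if len(sys.argv)>1: cv2.imwrite(sys.argv[1],im[:,:,::-1])
h=cv2.cvtColor(im,cv2.COLOR_RGB2HSV)
m=((h[...,0]<25)&(h[...,1]>70)&(h[...,2]>25)).astype(np.uint8)*255
print("tcp",np.round(s["eef_pos"],4))
for k in cv2.findContours(m,cv2.RETR_EXTERNAL,cv2.CHAIN_APPROX_NONE)[0]:
    if cv2.contourArea(k)<800: continue
    for z in(.03,.004):
        r=cv2.minAreaRect((plane(c,k[:,0].astype(float),z,s)[:,:2]*1000).astype(np.float32));print(z,"rect c",np.round(r[0],1),np.round(r[1],1),round(r[2],1))
    uv=np.mean(k[:,0],0);print(" px",uv.round())
E
python3 look.py pics/w1.png
python3 - <<'E'
from plan import plan
plan([(.467,.238,.004,25,6,1)])
E
```

```text
tcp [0.466  0.2398 0.2011]
0.03 rect c [462.5  66.2] [43.7 42.5] 25.1
0.004 rect c [464.6  46.4] [47.4 46. ] 25.1
 px [243. 328.]
0.03 rect c [615.7 107.2] [77.1 75.1] 77.4
0.004 rect c [630.5  90.9] [83.6 81.3] 77.4
 px [395. 339.]
0.03 rect c [631.4 231.7] [76.8 95.8] 86.8
0.004 rect c [647.5 225.7] [ 83.2 103.8] 86.8
 px [471. 250.]
0.03 rect c [467.5 238.3] [24.9 76.5] 25.6
0.004 rect c [470.  232.8] [27.  82.8] 25.6
 px [320. 172.]
[[-0.04, 0.0, 3.29, 0.0, 0.0, 0.0, 1], [-0.04, 0.01, 3.28, 0.0, 0.0, 0.0, 1], [-0.04, 0.0, 3.29, 0.0, 0.0, 0.0, 1], [-0.04, 0.01, 3.28, 0.0, 0.0, 0.0, 1], [-0.05, 0.0, 3.29, 0.0, 0.0, 0.0, 1], [-0.04, 0.01, 3.28, 0.0, 0.0, 0.001, 1]] MAX 3.29 0.001
```

View pics/w1.png

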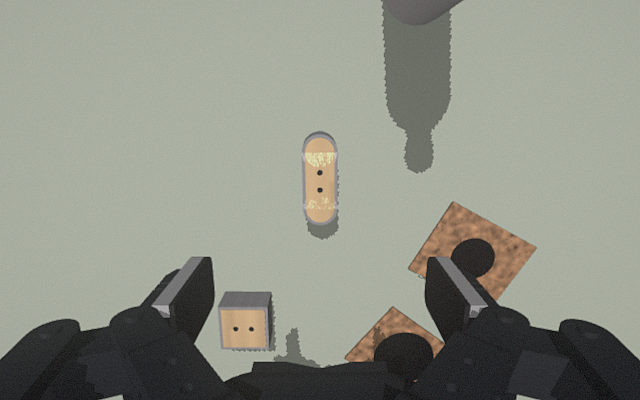

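The wrist view shows the strap die upright at px (320,178), with the small pad at (471,250). It puts the die at (0.4675, 0.238) and 25.6°, matching the fixed cameras. Descending to grip.

send_rows(
  series=[
    [[-0.1,0,4,0,0,0,1],[-0.1,0,4,0,0,0,1],[0,0,4,0,0,0,1],[0,0,4,0,0,0,1],[0,0,2.5,0,0,0,1],[0,0,1.2,0,0,0,1],[0,0,0,0,0,0,1],[0,0,0,0,0,0,-1],[0,0,0,0,0,0,-1],[0,0,0,0,0,0,-1]],
  ],
)

```text
time: 3.08
eef_pos: [0.4676, 0.2379, 0.0052]
tcp_rot: [0.537, 0.843, 0.0, 0.0]
contact_force: [-9.8, -3.8, 4.7]
opening: 0.376
finger_force: 2.8
```

send_rows(
  series=[
    [[0,0,0,0,0,0,-1],[0,0,0,0,0,0,-1],[0,0,0,0,0,0,-1]],
  ],
)

```text
time: 3.45
eef_pos: [0.4681, 0.238, 0.0054]
tcp_rot: [0.537, 0.843, 0.001, 0.001]
contact_force: [0.5, -0.3, 6.0]
opening: 0.361
finger_force: 62.0
```

```bash
python3 - <<'E'
from plan import plan
plan([(.468,.238,.095,25.6,3,-1),(.6147,-.2256,.095,75,12,-1),(.6147,-.2256,.0102,75,5,-1)])
E
```

```text
[[0.0, 0.0, -2.99, 0.001, 0.0, -0.004, -1], [0.0, 0.0, -2.99, 0.0, 0.0, -0.003, -1], [0.0, 0.0, -2.98, 0.001, 0.0, -0.004, -1]] MAX 2.99 0.004
[[-4.01, -0.57, 0.0, 0.0, 0.0, -0.072, -1], [-3.96, -0.85, 0.0, 0.0, 0.0, -0.072, -1], [-3.89, -1.14, 0.0, 0.0, 0.0, -0.072, -1], [-3.8, -1.41, 0.0, 0.0, 0.0, -0.072, -1], [-3.69, -1.68, 0.0, 0.0, 0.0, -0.072, -1], [-3.55, -1.95, 0.0, 0.0, 0.0, -0.072, -1], [-3.41, -2.19, 0.0, 0.0, 0.0, -0.072, -1], [-3.24, -2.44, 0.0, 0.0, 0.0, -0.072, -1], [-3.05, -2.66, 0.0, 0.0, 0.0, -0.072, -1], [-2.86, -2.87, 0.01, 0.0, 0.0, -0.071, -1], [-2.64, -3.07, 0.0, 0.0, 0.0, -0.072, -1], [-2.42, -3.25, 0.01, 0.0, 0.0, -0.071, -1]] MAX 4.01 0.072
[[0.0, 0.0, 1.7, 0.0, 0.0, 0.0, -1], [0.0, 0.0, 1.69, 0.0, 0.0, 0.0, -1], [0.0, 0.0, 1.7, 0.0, 0.0, 0.0, -1], [0.0, 0.0, 1.69, 0.0, 0.0, 0.0, -1], [0.0, 0.0, 1.7, 0.0, 0.0, 0.0, -1]] MAX 1.7 0.0
```

send_rows(
  series=[
    [[0,0,-1.5,0,0,0,-1],[0,0,-3,0,0,0,-1],[0,0,-3,0,0,-0.01,-1],[0,0,-1.5,0,0,0,-1],[-4.0,-0.6,0,0,0,-0.072,-1],[-4.0,-0.9,0,0,0,-0.072,-1],[-3.9,-1.1,0,0,0,-0.072,-1],[-3.8,-1.4,0,0,0,-0.072,-1],[-3.7,-1.7,0,0,0,-0.072,-1],[-3.6,-1.9,0,0,0,-0.072,-1]],
  ],
)

```text
time: 4.7
eef_pos: [0.54, 0.0041, 0.0933]
tcp_rot: [0.339, 0.941, -0.0, -0.001]
contact_force: [0.1, 0.2, -3.0]
opening: 0.358
finger_force: 60.9
```

send_rows(
  series=[
    [[-3.4,-2.2,0,0,0,-0.072,-1],[-3.2,-2.4,0,0,0,-0.072,-1],[-3.1,-2.7,0,0,0,-0.072,-1],[-2.9,-2.9,0,0,0,-0.071,-1],[-2.6,-3.1,0,0,0,-0.072,-1],[-2.4,-3.2,0,0,0,-0.071,-1],[0,0,0,0,0,0,-1],[0,0,0,0,0,0,-1]],
  ],
)

```text
time: 5.7
eef_pos: [0.6126, -0.2259, 0.0929]
tcp_rot: [0.131, 0.991, 0.001, -0.001]
contact_force: [-0.4, -1.2, -3.8]
opening: 0.359
finger_force: 60.9
```

```bash
python3 look.py pics/w2.png
python3 - <<'E'
from plan import plan
plan([(.6147,-.2256,.0102,75,7,-1)])
E
```

```text
tcp [ 0.6126 -0.2259  0.0929]
0.03 rect c [ 658.1 -237. ] [ 45.1 124.4] 75.1
0.004 rect c [ 672.3 -240.7] [ 50.8 140.2] 75.1
 px [319. 262.]
0.03 rect c [ 600.1 -220.9] [73.7 76.9] 74.7
0.004 rect c [ 606.9 -222.7] [83.1 86.7] 74.7
 px [320. 181.]
0.03 rect c [625.7 -81.9] [91.7 74.3] 6.5
0.004 rect c [635.7 -66. ] [103.3  83.7] 6.5
 px [561. 170.]
0.03 rect c [ 494.4 -240.5] [48.5 14.7] 74.9
0.004 rect c [ 487.7 -244.8] [54.7 16.5] 74.9
 px [231.  11.]
[[-0.03, 0.0, 1.18, 0.0, 0.0, 0.0, -1], [-0.03, 0.01, 1.19, 0.0, 0.0, 0.0, -1], [-0.03, 0.0, 1.18, 0.0, -0.001, 0.0, -1], [-0.03, 0.01, 1.19, 0.0, 0.0, 0.0, -1], [-0.03, 0.0, 1.18, 0.0, -0.001, 0.0, -1], [-0.03, 0.01, 1.19, 0.0, 0.0, -0.001, -1], [-0.03, 0.0, 1.18, 0.001, -0.001, 0.0, -1]] MAX 1.19 0.001
```

View pics/w2.png

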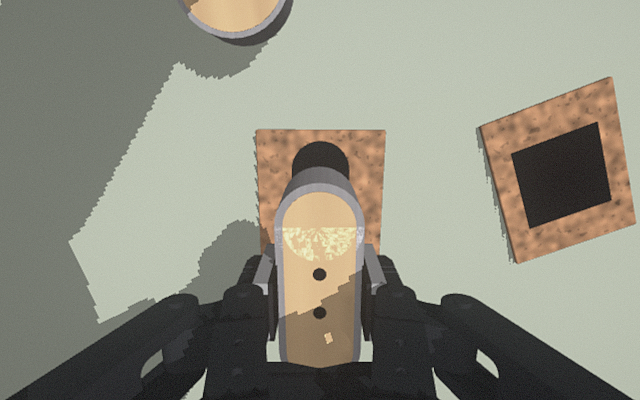

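The wrist view shows the held strap die lined up over its pad; the pad's near edge is at row 130, cols 256–386. Edge plus 52 mm gives a pad centre of (0.615, -0.225), which agrees. The square pad is at px (561,170). Lowering.

send_rows(
  series=[
    [[-0.1,0,2,0,0,0,-1],[-0.1,0,2,0,0,0,-1],[0,0,2,0,0,0,-1],[0,0,1.2,0,0,0,-1],[0,0,0.6,0,0,0,-1],[0,0,0.4,0,0,0,-1],[0,0,0,0,0,0,-1]],
  ],
)

```text
time: 6.62
eef_pos: [0.6159, -0.2273, 0.0126]
tcp_rot: [0.131, 0.991, -0.0, 0.0]
contact_force: [0.5, 0.6, -3.0]
opening: 0.36
finger_force: 60.9
```

send_rows(
  series=[
    [[0,0,0.2,0,0,0,-1],[0,0,0.1,0,0,0,-1],[0,0,0,0,0,0,-1]],
  ],
)

```text
time: 7.0
eef_pos: [0.6157, -0.2272, 0.0095]
tcp_rot: [0.131, 0.991, -0.0, 0.0]
contact_force: [-0.4, -0.4, -2.7]
opening: 0.362
finger_force: 60.9
```

send_rows(
  series=[
    [[0,0,0.1,0,0,0,-1],[0,0,0,0,0,0,-1],[0,0,0,0,0,0,1],[0,0,0,0,0,0,1],[0,0,0,0,0,0,1],[0,0,0,0,0,0,1],[0,0,-2,0,0,0,1],[0,0,-4,0,0,0,1],[0,0,-4,0,0,0,1],[0,0,0,0,0,0,1]],
  ],
)

```text
time: 8.25
eef_pos: [0.6189, -0.2289, 0.1152]
tcp_rot: [0.131, 0.991, -0.002, 0.005]
contact_force: [-0.5, -0.6, -0.3]
opening: 1.001
finger_force: 0.0
```

```bash
python3 look.py; python3 - <<'E'
from plan import plan
plan([(.462,.066,.11,24.8,9,1),(.462,.066,.004,24.8,5,1)])
E
```

```text
tcp [ 0.6189 -0.2289  0.1152]
0.03 rect c [ 617.9 -226.9] [26.  78.3] 75.8
0.004 rect c [ 625.6 -228.9] [29.  87.3] 75.8
 px [320. 198.]
0.03 rect c [ 608.2 -223.3] [74.7 92.4] 74.8
0.004 rect c [ 614.8 -225. ] [ 83.2 103.1] 74.8
 px [322. 178.]
0.03 rect c [627.1 -80.7] [92.6 75.1] 6.4
0.004 rect c [635.8 -66. ] [103.3  83.7] 6.4
 px [546. 153.]
0.03 rect c [ 495.8 -240.7] [44.9 11.4] 74.9
0.004 rect c [ 489.4 -244.3] [50.1 12.7] 74.9
 px [242.   8.]
[[2.51, 2.71, 0.01, 0.0, 0.001, 0.097, 1], [2.77, 2.45, 0.01, 0.0, 0.001, 0.097, 1], [2.99, 2.17, 0.01, 0.0, 0.001, 0.097, 1], [3.19, 1.87, 0.01, 0.0, 0.001, 0.097, 1], [3.35, 1.55, 0.02, 0.0, 0.0, 0.097, 1], [3.49, 1.22, 0.02, 0.0, 0.001, 0.098, 1], [3.59, 0.88, 0.02, 0.0, 0.0, 0.097, 1], [3.65, 0.52, 0.02, 0.0, 0.001, 0.098, 1], [3.69, 0.17, 0.02, 0.001, 0.0, 0.097, 1]] MAX 3.69 0.098
[[0.0, 0.0, 2.12, 0.0, 0.0, 0.0, 1], [0.0, 0.0, 2.12, 0.0, 0.0, 0.0, 1], [0.0, 0.0, 2.12, 0.0, 0.0, 0.0, 1], [0.0, 0.0, 2.12, 0.0, 0.0, 0.0, 1], [0.0, 0.0, 2.12, 0.0, 0.0, 0.0, 1]] MAX 2.12 0.0
```

The strap die is released about 3 mm from its pad centre and 1° off in yaw, well within tolerance. Next, the square die.

send_rows(
  series=[
    [[2.5,2.7,0,0,0,0.097,1],[2.8,2.5,0,0,0,0.097,1],[3.0,2.2,0,0,0,0.097,1],[3.2,1.9,0,0,0,0.097,1],[3.4,1.6,0,0,0,0.097,1],[3.5,1.2,0,0,0,0.098,1],[3.6,0.9,0,0,0,0.097,1],[3.6,0.5,0,0,0,0.098,1],[3.7,0.2,0,0,0,0.097,1],[0,0,0,0,0,0,1]],
  ],
)

```text
time: 9.55
eef_pos: [0.4583, 0.0701, 0.107]
tcp_rot: [0.537, 0.843, -0.001, -0.001]
contact_force: [-0.5, -0.1, -0.1]
opening: 0.997
finger_force: 0.0
```

```bash
python3 look.py; python3 - <<'E'
from plan import plan
plan([(.4623,.066,.004,25,5,1)])
E
```

```text
tcp [0.4583 0.0701 0.107 ]
0.03 rect c [618.7  93.8] [71.3 93.4] 77.3
0.004 rect c [641.2  89. ] [ 79.7 104.5] 77.3
 px [548. 273.]
0.03 rect c [462.5  66. ] [43.7 43.7] 24.6
0.004 rect c [466.3  58. ] [48.9 48.9] 24.6
 px [321. 217.]
0.03 rect c [588.2 196.4] [39.8 80.8] 38.8
0.004 rect c [606.9 203.8] [44.5 90.4] 38.8
 px [621. 109.]
[[-0.08, 0.03, 2.07, 0.0, 0.0, 0.0, 1], [-0.08, 0.03, 2.07, 0.0, 0.0, 0.0, 1], [-0.08, 0.03, 2.07, -0.001, 0.0, 0.0, 1], [-0.08, 0.03, 2.07, 0.0, 0.0, 0.0, 1], [-0.08, 0.02, 2.07, -0.001, -0.001, 0.0, 1]] MAX 2.07 0.001
```

send_rows(
  series=[
    [[-0.2,0.1,3,0,0,0,1],[-0.2,0,3,0,0,0,1],[0,0,2.5,0,0,0,1],[0,0,1.2,0,0,0,1],[0,0,0.6,0,0,0,1],[0,0,0,0,0,0,1],[0,0,0,0,0,0,-1],[0,0,0,0,0,0,-1],[0,0,0,0,0,0,-1],[0,0,0,0,0,0,-1]],
  ],
)

```text
time: 10.85
eef_pos: [0.464, 0.0652, 0.0063]
tcp_rot: [0.539, 0.843, 0.0, 0.001]
contact_force: [-1.3, -0.5, 6.2]
opening: 0.57
finger_force: 64.9
```

send_rows(
  series=[
    [[0,0,0,0,0,0,-1],[0,0,0,0,0,0,-1]],
  ],
)

```text
time: 11.1
eef_pos: [0.464, 0.0652, 0.0063]
tcp_rot: [0.539, 0.843, 0.0, 0.001]
contact_force: [-0.5, -0.1, 6.2]
opening: 0.569
finger_force: 64.9
```

```bash
python3 - <<'E'
from plan import plan
from plant import ctrl
p=ctrl.get_state()["eef_pos"]
plan([(p[0],p[1],.095,24.8,4,-1),(.6362,-.0657,.095,6.4,6,-1)])
E
```

```text
[[0.0, 0.0, -2.22, 0.0, 0.0, 0.0, -1], [0.0, 0.0, -2.22, 0.0, 0.0, 0.0, -1], [0.0, 0.01, -2.21, 0.001, 0.0, 0.0, -1], [-0.01, 0.0, -2.22, 0.0, 0.001, 0.0, -1]] MAX 2.22 0.001
[[-3.18, 1.69, 0.0, 0.0, 0.0, 0.054, -1], [-3.09, 1.86, 0.0, 0.0, 0.0, 0.054, -1], [-2.99, 2.02, 0.0, 0.0, 0.0, 0.053, -1], [-2.87, 2.18, 0.0, 0.0, 0.0, 0.054, -1], [-2.75, 2.33, 0.0, 0.0, 0.0, 0.053, -1], [-2.63, 2.47, 0.0, 0.0, 0.0, 0.054, -1]] MAX 3.18 0.054
```

send_rows(
  series=[
    [[0,0,-1.5,0,0,0,-1],[0,0,-3,0,0,0,-1],[0,0,-3,0,0,0,-1],[0,0,-1.4,0,0,0,-1],[-3.2,1.7,0,0,0,0.054,-1],[-3.1,1.9,0,0,0,0.054,-1],[-3.0,2.0,0,0,0,0.053,-1],[-2.9,2.2,0,0,0,0.054,-1],[-2.7,2.3,0,0,0,0.053,-1],[-2.6,2.5,0,0,0,0.054,-1]],
  ],
)

```text
time: 12.35
eef_pos: [0.6356, -0.0659, 0.0928]
tcp_rot: [0.668, 0.745, -0.001, -0.001]
contact_force: [-0.1, 0.1, -3.2]
opening: 0.57
finger_force: 64.0
```

send_rows(
  series=[
    [[0,0,0,0,0,0,-1],[0,0,0,0,0,0,-1]],
  ],
)

```text
time: 12.6
eef_pos: [0.6345, -0.0649, 0.0929]
tcp_rot: [0.667, 0.745, -0.001, -0.002]
contact_force: [-0.8, -0.1, -2.9]
opening: 0.573
finger_force: 64.1
```

```bash
python3 - <<'E'
from plan import plan
plan([(.6362,-.0657,.011,6.4,5,-1)])
E
```

```text
[[-0.02, 0.04, 1.64, -0.001, 0.0, 0.0, -1], [-0.02, 0.03, 1.64, -0.001, 0.0, 0.0, -1], [-0.02, 0.03, 1.64, 0.0, 0.0, 0.0, -1], [-0.02, 0.04, 1.64, -0.001, -0.001, 0.0, -1], [-0.02, 0.03, 1.63, 0.0, 0.0, -0.001, -1]] MAX 1.64 0.001
```

send_rows(
  series=[
    [[-0.1,0.2,2.5,0,0,0,-1],[0,0,2.5,0,0,0,-1],[0,0,1.5,0,0,0,-1],[0,0,1.0,0,0,0,-1],[0,0,0.5,0,0,0,-1],[0,0,0.2,0,0,0,-1],[0,0,0,0,0,0,-1],[0,0,0,0,0,0,-1]],
  ],
)

```text
time: 13.6
eef_pos: [0.6385, -0.0664, 0.013]
tcp_rot: [0.667, 0.745, 0.0, 0.001]
contact_force: [0.0, 0.9, -3.6]
opening: 0.577
finger_force: 64.0
```

send_rows(
  series=[
    [[0,0,0.15,0,0,0,-1],[0,0,0.1,0,0,0,-1],[0,0,0.1,0,0,0,-1],[0,0,0,0,0,0,-1]],
  ],
)

```text
time: 14.1
eef_pos: [0.6382, -0.0663, 0.0104]
tcp_rot: [0.667, 0.745, -0.0, -0.0]
contact_force: [-4.3, 0.4, 5.2]
opening: 0.575
finger_force: 65.0
```

Contact with the pad is felt. Releasing and backing off.

send_rows(
  series=[
    [[0,0,0,0,0,0,1],[0,0,0,0,0,0,1],[0,0,0,0,0,0,1],[0,0,0,0,0,0,1],[0,0,-2,0,0,0,1],[0,0,-4,0,0,0,1],[0,0,-4,0,0,0,1],[0,0,0,0,0,0,1]],
  ],
)

```text
time: 15.1
eef_pos: [0.6415, -0.0671, 0.1155]
tcp_rot: [0.667, 0.745, 0.003, 0.005]
contact_force: [1.1, -0.4, -0.5]
opening: 1.002
finger_force: 0.0
```

```bash
python3 look.py; python3 - <<'E'
from plan import plan
plan([(.447,-.084,.11,-10,7,1)])
E
```

```text
tcp [ 0.6415 -0.0671  0.1155]
0.03 rect c [ 620.1 -189.6] [54.5 92.3] 74.6
0.004 rect c [ 618.6 -211.7] [ 60.7 102.9] 74.6
 px [265. 342.]
0.03 rect c [449.7 -83.6] [33.3 30.6] 82.5
0.004 rect c [428.7 -93.6] [37.1 34.1] 82.5
 px [ 22. 199.]
0.03 rect c [636.3 -57.1] [92.5 74.8] 6.2
0.004 rect c [636.7 -64.1] [103.1  83.4] 6.2
 px [310. 188.]
0.03 rect c [639.3  41.9] [96.5 29.9] 6.5
0.004 rect c [640.   46.3] [107.5  33.3] 6.5
 px [340.  18.]
[[0.06, -2.76, 0.02, 0.001, 0.0, 0.041, 1], [-0.05, -2.77, 0.02, 0.001, 0.0, 0.041, 1], [-0.17, -2.76, 0.03, 0.001, 0.0, 0.041, 1], [-0.28, -2.75, 0.03, 0.001, 0.0, 0.041, 1], [-0.4, -2.74, 0.03, 0.001, 0.0, 0.041, 1], [-0.5, -2.72, 0.04, 0.001, 0.001, 0.04, 1], [-0.62, -2.69, 0.04, 0.0, 0.001, 0.041, 1]] MAX 2.77 0.041
```

send_rows(
  series=[
    [[0.1,-2.8,0,0,0,0.041,1],[0,-2.8,0,0,0,0.041,1],[-0.2,-2.8,0,0,0,0.041,1],[-0.3,-2.8,0,0,0,0.041,1],[-0.4,-2.7,0,0,0,0.041,1],[-0.5,-2.7,0,0,0,0.04,1],[-0.6,-2.7,0,0,0,0.041,1],[0,0,0,0,0,0,1],[0,0,0,0,0,0,1]],
  ],
)

```text
time: 16.27
eef_pos: [0.4445, -0.0831, 0.1087]
tcp_rot: [0.766, 0.643, 0.0, 0.0]
contact_force: [0.1, 0.1, 0.2]
opening: 0.999
finger_force: 0.0
```

```bash
python3 look.py pics/w3.png; python3 - <<'E'
from plan import plan
plan([(.447,-.084,.005,-10,5,1)])
E
```

```text
tcp [ 0.4445 -0.0831  0.1087]
0.03 rect c [ 602.7 -180.7] [34.6 93.7] 73.7
0.004 rect c [ 619.9 -200.4] [ 38.7 104.8] 73.7
 px [568. 298.]
0.03 rect c [448.2 -83.5] [33.3 32.6] 79.1
0.004 rect c [447.1 -91.7] [37.3 36.4] 79.1
 px [324. 209.]
0.03 rect c [633.  -66.5] [27.5 44.6] 6.3
0.004 rect c [653.8 -72.7] [30.8 49.9] 6.3
 px [617. 132.]
0.03 rect c [608.5 -59.7] [77.2 74.6] 6.5
0.004 rect c [626.3 -65.1] [86.3 83.4] 6.5
 px [570. 127.]
[[-0.01, 0.05, 2.08, 0.0, 0.0, 0.0, 1], [-0.01, 0.04, 2.08, 0.0, 0.0, 0.0, 1], [-0.01, 0.05, 2.08, 0.0, 0.0, 0.0, 1], [-0.01, 0.04, 2.08, 0.0, 0.0, 0.0, 1], [0.0, 0.05, 2.07, 0.0, 0.0, 0.0, 1]] MAX 2.08 0.0
```

View pics/w3.png

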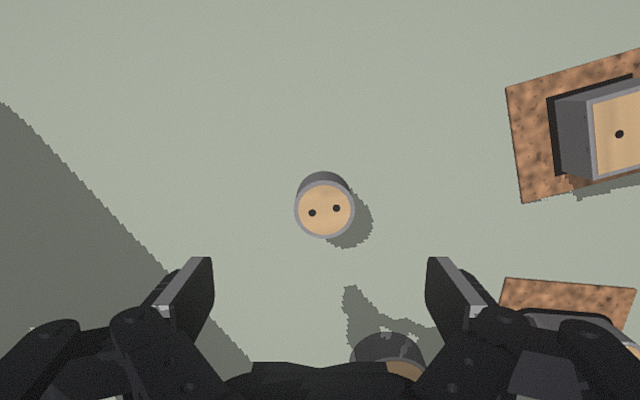

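The wrist view shows the small die at px (324,209) between the fingers, and the square die seated inside its silhouette at the right. Descending.

send_rows(
  series=[
    [[0,0.2,3,0,0,0,1],[0,0.1,3,0,0,0,1],[0,0,2.5,0,0,0,1],[0,0,1.2,0,0,0,1],[0,0,0.7,0,0,0,1],[0,0,0,0,0,0,1],[0,0,0,0,0,0,-1],[0,0,0,0,0,0,-1],[0,0,0,0,0,0,-1],[0,0,0,0,0,0,-1]],
  ],
)

```text
time: 17.58
eef_pos: [0.4479, -0.084, 0.0058]
tcp_rot: [0.766, 0.643, 0.0, 0.001]
contact_force: [-1.0, 0.3, 5.1]
opening: 0.446
finger_force: 60.6
```

send_rows(
  series=[
    [[0,0,0,0,0,0,-1],[0,0,0,0,0,0,-1]],
  ],
)

```text
time: 17.82
eef_pos: [0.4479, -0.084, 0.0058]
tcp_rot: [0.766, 0.643, 0.0, 0.001]
contact_force: [-0.5, 0.7, 6.1]
opening: 0.451
finger_force: 60.7
```

```bash
python3 - <<'E'
from plan import plan
from plant import ctrl
p=ctrl.get_state()["eef_pos"]
plan([(p[0],p[1],.095,-10,4,-1),(.6482,.2245,.095,19,10,-1)])
E
```

```text
[[0.0, 0.0, -2.23, 0.0, 0.0, 0.0, -1], [0.0, 0.0, -2.23, 0.001, 0.0, 0.0, -1], [0.0, 0.01, -2.23, 0.0, 0.0, 0.0, -1], [0.0, 0.0, -2.23, 0.001, 0.0, 0.0, -1]] MAX 2.23 0.001
[[3.39, 1.44, 0.0, 0.0, 0.0, -0.051, -1], [3.31, 1.61, 0.0, 0.0, 0.0, -0.051, -1], [3.22, 1.77, 0.0, 0.0, 0.0, -0.051, -1], [3.13, 1.93, 0.0, 0.0, 0.0, -0.051, -1], [3.02, 2.09, 0.0, 0.0, 0.0, -0.05, -1], [2.92, 2.24, 0.0, 0.0, 0.0, -0.051, -1], [2.8, 2.39, 0.0, 0.0, 0.0, -0.05, -1], [2.67, 2.52, -0.01, 0.0, 0.0, -0.051, -1], [2.55, 2.66, 0.0, 0.0, 0.0, -0.05, -1], [2.4, 2.77, -0.01, 0.0, 0.0, -0.051, -1]] MAX 3.39 0.051
```

send_rows(
  series=[
    [[0,0,-1.5,0,0,0,-1],[0,0,-3,0,0,0,-1],[0,0,-3,0,0,0,-1],[0,0,-1.4,0,0,0,-1],[3.4,1.4,0,0,0,-0.051,-1],[3.3,1.6,0,0,0,-0.051,-1],[3.2,1.8,0,0,0,-0.051,-1],[3.1,1.9,0,0,0,-0.051,-1],[3.0,2.1,0,0,0,-0.05,-1],[2.9,2.2,0,0,0,-0.051,-1]],
  ],
)

```text
time: 19.08
eef_pos: [0.566, 0.1017, 0.0928]
tcp_rot: [0.659, 0.752, -0.001, -0.001]
contact_force: [0.2, 0.4, -1.2]
opening: 0.448
finger_force: 60.7
```

send_rows(
  series=[
    [[2.8,2.4,0,0,0,-0.05,-1],[2.7,2.5,0,0,0,-0.051,-1],[2.6,2.7,0,0,0,-0.05,-1],[2.4,2.8,0,0,0,-0.051,-1],[0,0,0,0,0,0,-1],[0,0,0,0,0,0,-1]],
  ],
)

```text
time: 19.82
eef_pos: [0.6458, 0.2244, 0.0925]
tcp_rot: [0.581, 0.814, -0.001, -0.001]
contact_force: [-0.6, -0.8, -2.2]
opening: 0.449
finger_force: 60.8
```

```bash
python3 - <<'E'
from plan import plan
plan([(.6482,.2245,.010,19,5,-1)])
E
```

```text
[[-0.01, 0.05, 1.65, -0.001, 0.0, 0.0, -1], [-0.01, 0.05, 1.65, 0.0, 0.0, 0.0, -1], [-0.02, 0.05, 1.65, -0.001, 0.0, 0.0, -1], [-0.01, 0.05, 1.65, 0.0, 0.0, 0.0, -1], [-0.02, 0.05, 1.65, -0.001, 0.0, 0.0, -1]] MAX 1.65 0.001
```

send_rows(
  series=[
    [[0,0.1,2.5,0,0,0,-1],[0,0,2.5,0,0,0,-1],[0,0,1.5,0,0,0,-1],[0,0,0.8,0,0,0,-1],[0,0,0.4,0,0,0,-1],[0,0,0.2,0,0,0,-1],[0,0,0.1,0,0,0,-1],[0,0,0,0,0,0,-1]],
  ],
)

```text
time: 20.82
eef_pos: [0.6481, 0.2253, 0.0143]
tcp_rot: [0.581, 0.814, 0.0, 0.0]
contact_force: [-0.0, -0.5, -1.3]
opening: 0.448
finger_force: 60.9
```

send_rows(
  series=[
    [[0,0,0.2,0,0,0,-1],[0,0,0.15,0,0,0,-1],[0,0,0.1,0,0,0,-1],[0,0,0,0,0,0,-1]],
  ],
)

```text
time: 21.32
eef_pos: [0.648, 0.2252, 0.0099]
tcp_rot: [0.581, 0.814, 0.0, 0.0]
contact_force: [-1.6, 0.2, 1.3]
opening: 0.446
finger_force: 61.3
```

send_rows(
  series=[
    [[0,0,0,0,0,0,1],[0,0,0,0,0,0,1],[0,0,0,0,0,0,1],[0,0,0,0,0,0,1],[0,0,-2,0,0,0,1],[0,0,-4,0,0,0,1],[0,0,-4,0,0,0,1],[0,0,0,0,0,0,1]],
  ],
)

```text
time: 22.32
eef_pos: [0.6515, 0.226, 0.1164]
tcp_rot: [0.58, 0.814, 0.004, 0.004]
contact_force: [1.2, -0.1, 0.4]
opening: 1.002
finger_force: 0.0
```

```bash
python3 look.py; python3 - <<'E'
from plan import plan
plan([(.474,-.236,.115,-15,13,1)])
E
```

```text
tcp [0.6515 0.226  0.1164]
0.03 rect c [641.5 109.3] [76.1 92.9] 77.4
0.004 rect c [643.   88.4] [ 84.8 103.5] 77.4
 px [253. 329.]
0.03 rect c [646.7 232.3] [74.8 92.5] 86.6
0.004 rect c [648.8 225.5] [ 83.4 103.1] 86.6
 px [311. 191.]
[[-2.92, -2.44, -0.03, 0.0, 0.0, 0.046, 1], [-3.02, -2.3, -0.03, 0.001, 0.0, 0.046, 1], [-3.13, -2.16, -0.02, 0.0, 0.0, 0.046, 1], [-3.22, -2.01, -0.02, 0.001, 0.0, 0.046, 1], [-3.31, -1.86, -0.02, 0.0, 0.0, 0.046, 1], [-3.39, -1.71, -0.02, 0.001, 0.0, 0.045, 1], [-3.47, -1.55, -0.02, 0.0, 0.0, 0.046, 1], [-3.54, -1.39, -0.02, 0.001, 0.0, 0.045, 1], [-3.59, -1.23, -0.02, 0.0, 0.0, 0.046, 1], [-3.65, -1.06, -0.02, 0.001, 0.0, 0.045, 1], [-3.69, -0.9, -0.02, 0.0, 0.0, 0.046, 1], [-3.73, -0.72, -0.02, 0.001, -0.001, 0.045, 1], [-3.76, -0.56, -0.01, 0.0, 0.0, 0.046, 1]] MAX 3.76 0.046
```

send_rows(
  series=[
    [[-2.9,-2.4,0,0,0,0.046,1],[-3.0,-2.3,0,0,0,0.046,1],[-3.1,-2.2,0,0,0,0.046,1],[-3.2,-2.0,0,0,0,0.046,1],[-3.3,-1.9,0,0,0,0.046,1],[-3.4,-1.7,0,0,0,0.045,1],[-3.5,-1.5,0,0,0,0.046,1],[-3.5,-1.4,0,0,0,0.045,1],[-3.6,-1.2,0,0,0,0.046,1],[-3.7,-1.1,0,0,0,0.045,1]],
  ],
)

```text
time: 23.62
eef_pos: [0.5109, -0.1301, 0.1081]
tcp_rot: [0.75, 0.661, -0.0, -0.001]
contact_force: [0.6, -0.2, -0.2]
opening: 1.0
finger_force: 0.0
```

send_rows(
  series=[
    [[-3.7,-0.9,0,0,0,0.046,1],[-3.7,-0.7,0,0,0,0.045,1],[-3.8,-0.6,0,0,0,0.046,1],[0,0,0,0,0,0,1],[0,0,0,0,0,0,1]],
  ],
)

```text
time: 24.25
eef_pos: [0.4711, -0.2354, 0.1084]
tcp_rot: [0.793, 0.609, -0.0, -0.001]
contact_force: [-0.8, -0.2, 0.5]
opening: 1.003
finger_force: 0.0
```

```bash
python3 look.py; python3 - <<'E'
from plan import plan
plan([(.474,-.2355,.003,-15,5,1)])
E
```

```text
tcp [ 0.4711 -0.2354  0.1084]
0.03 rect c [ 474.7 -235.1] [54.8 55. ] 30.1
0.004 rect c [ 472.9 -243.1] [61.3 61.4] 30.1
 px [324. 207.]
0.03 rect c [ 618.9 -227.4] [25.5 79. ] 75.0
0.004 rect c [ 634.1 -234.4] [28.5 88.3] 75.0
 px [536. 139.]
0.03 rect c [ 600.9 -218.5] [74.5 92.7] 74.8
0.004 rect c [ 614.  -224.5] [ 83.3 103.7] 74.8
 px [513. 130.]
[[0.0, 0.06, 2.11, 0.0, 0.0, 0.0, 1], [0.0, 0.05, 2.11, 0.0, 0.0, 0.0, 1], [0.01, 0.06, 2.11, 0.0, 0.0, 0.0, 1], [0.0, 0.05, 2.11, -0.001, 0.0, 0.0, 1], [0.01, 0.05, 2.12, 0.0, -0.001, 0.001, 1]] MAX 2.12 0.001
```

send_rows(
  series=[
    [[0,0.2,3,0,0,0,1],[0,0.1,3,0,0,0,1],[0,0,2.5,0,0,0,1],[0,0,1.3,0,0,0,1],[0,0,0.8,0,0,0,1],[0,0,0,0,0,0,1],[0,0,0,0,0,0,-1],[0,0,0,0,0,0,-1],[0,0,0,0,0,0,-1],[0,0,0,0,0,0,-1]],
  ],
)

```text
time: 25.55
eef_pos: [0.4756, -0.2377, 0.0048]
tcp_rot: [0.793, 0.609, 0.0, 0.001]
contact_force: [0.1, 0.5, 5.7]
opening: 0.704
finger_force: 66.0
```

send_rows(
  series=[
    [[0,0,0,0,0,0,-1],[0,0,0,0,0,0,-1]],
  ],
)

```text
time: 25.8
eef_pos: [0.4756, -0.2377, 0.0048]
tcp_rot: [0.793, 0.609, 0.0, 0.001]
contact_force: [-0.2, 0.8, 5.8]
opening: 0.709
finger_force: 66.0
```

```bash
python3 - <<'E'
from plan import plan
from plant import ctrl
p=ctrl.get_state()["eef_pos"]
plan([(p[0],p[1],.095,-15,4,-1),(.6420,.0860,.095,8,10,-1)])
E
```

```text
[[0.0, 0.01, -2.26, 0.001, 0.0, 0.0, -1], [0.0, 0.0, -2.25, 0.0, 0.0, 0.0, -1], [0.0, 0.0, -2.26, 0.001, 0.0, 0.0, -1], [-0.01, 0.0, -2.25, 0.0, 0.001, 0.0, -1]] MAX 2.26 0.001
[[3.56, 0.77, 0.0, 0.0, 0.0, -0.04, -1], [3.52, 0.91, 0.0, 0.0, 0.0, -0.04, -1], [3.49, 1.05, 0.0, 0.0, 0.0, -0.04, -1], [3.44, 1.19, 0.0, 0.0, 0.0, -0.04, -1], [3.39, 1.33, 0.0, 0.0, 0.0, -0.04, -1], [3.33, 1.46, 0.0, 0.0, 0.0, -0.04, -1], [3.27, 1.59, 0.0, 0.0, 0.0, -0.04, -1], [3.21, 1.72, 0.0, 0.0, 0.0, -0.041, -1], [3.13, 1.85, 0.0, 0.0, 0.0, -0.04, -1], [3.06, 1.98, 0.0, 0.0, 0.0, -0.041, -1]] MAX 3.56 0.041
```

send_rows(
  series=[
    [[0,0,-1.5,0,0,0,-1],[0,0,-3,0,0,0,-1],[0,0,-3,0,0,0,-1],[0,0,-1.5,0,0,0,-1],[3.5,0.8,0,0,0,-0.04,-1],[3.5,0.9,0,0,0,-0.04,-1],[3.5,1.0,0,0,0,-0.04,-1],[3.4,1.2,0,0,0,-0.04,-1],[3.4,1.3,0,0,0,-0.04,-1],[3.3,1.5,0,0,0,-0.04,-1]],
  ],
)

```text
time: 27.05
eef_pos: [0.5736, -0.0426, 0.0924]
tcp_rot: [0.714, 0.7, -0.001, -0.001]
contact_force: [0.5, -0.4, -1.6]
opening: 0.701
finger_force: 65.6
```

send_rows(
  series=[
    [[3.3,1.6,0,0,0,-0.04,-1],[3.2,1.7,0,0,0,-0.041,-1],[3.1,1.9,0,0,0,-0.04,-1],[3.0,2.0,0,0,0,-0.041,-1],[0,0,0,0,0,0,-1],[0,0,0,0,0,0,-1]],
  ],
)

```text
time: 27.8
eef_pos: [0.6403, 0.0846, 0.0923]
tcp_rot: [0.656, 0.755, -0.001, -0.001]
contact_force: [1.1, 0.9, -2.4]
opening: 0.706
finger_force: 65.7
```

```bash
python3 - <<'E'
from plan import plan
plan([(.6420,.0845,.010,8,5,-1)])
E
```

```text
[[-0.01, 0.04, 1.65, 0.0, 0.0, 0.0, -1], [-0.01, 0.04, 1.64, -0.001, 0.0, 0.0, -1], [0.0, 0.03, 1.65, 0.0, 0.0, 0.0, -1], [-0.01, 0.03, 1.64, -0.001, 0.0, 0.0, -1], [0.0, 0.04, 1.65, 0.0, 0.0, 0.0, -1]] MAX 1.65 0.001
```

send_rows(
  series=[
    [[0,0,2.5,0,0,0,-1],[0,0,2.5,0,0,0,-1],[0,0,1.5,0,0,0,-1],[0,0,0.8,0,0,0,-1],[0,0,0.4,0,0,0,-1],[0,0,0.2,0,0,0,-1],[0,0,0.1,0,0,0,-1],[0,0,0,0,0,0,-1]],
  ],
)

```text
time: 28.8
eef_pos: [0.6417, 0.085, 0.0138]
tcp_rot: [0.656, 0.755, 0.0, 0.0]
contact_force: [0.2, -0.2, -2.3]
opening: 0.701
finger_force: 65.8
```

send_rows(
  series=[
    [[0,0,0.1,0,0,0,-1],[0,0,0.1,0,0,0,-1],[0,0,0.1,0,0,0,-1],[0,0,0,0,0,0,-1]],
  ],
)

```text
time: 29.3
eef_pos: [0.6412, 0.0849, 0.0101]
tcp_rot: [0.656, 0.755, -0.0, -0.0]
contact_force: [-1.0, -0.5, -1.9]
opening: 0.705
finger_force: 65.8
```

Lower the last millimetre, release, lift and move back towards the robot for a clear view.

send_rows(
  series=[
    [[0,0,0.1,0,0,0,-1],[0,0,0.05,0,0,0,-1],[0,0,0,0,0,0,1],[0,0,0,0,0,0,1],[0,0,0,0,0,0,1],[0,0,0,0,0,0,1],[0,0,-2,0,0,0,1],[0,0,-4,0,0,0,1],[0,0,-4,0,0,0,1],[0,0,-4,0,0,0,1]],
  ],
)

```text
time: 30.55
eef_pos: [0.6417, 0.0849, 0.1519]
tcp_rot: [0.656, 0.755, 0.001, 0.001]
contact_force: [0.6, 0.4, -0.3]
opening: 0.999
finger_force: 0.0
```

send_rows(
  series=[
    [[0,-3,0,0,0,0,1],[0,-4,0,0,0,0,1],[0,-4,0,0,0,0,1],[0,-4,0,0,0,0,1],[0,-2,0,0,0,0,1],[0,0,0,0,0,0,1],[0,0,0,0,0,0,1]],
  ],
)

```text
time: 31.42
eef_pos: [0.4743, 0.0611, 0.1501]
tcp_rot: [0.656, 0.755, 0.001, 0.001]
contact_force: [0.6, 0.2, 0.7]
opening: 1.0
finger_force: 0.0
```

```bash
python3 - <<'E'
from h import *
from plant import ctrl
t=ctrl.read_camera("top");c=ctrl.read_camera("scene");pickle.dump((t,c),open("v1.pkl","wb"))
a=[cv2.resize(x[:,:,::-1],(780,290),interpolation=cv2.INTER_CUBIC) for x in(t["img"][125:225,205:474],c["img"][165:265,190:459])]
cv2.imwrite("pics/end.png",np.vstack(a))
E
```

```text
(no output)
```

View pics/end.png

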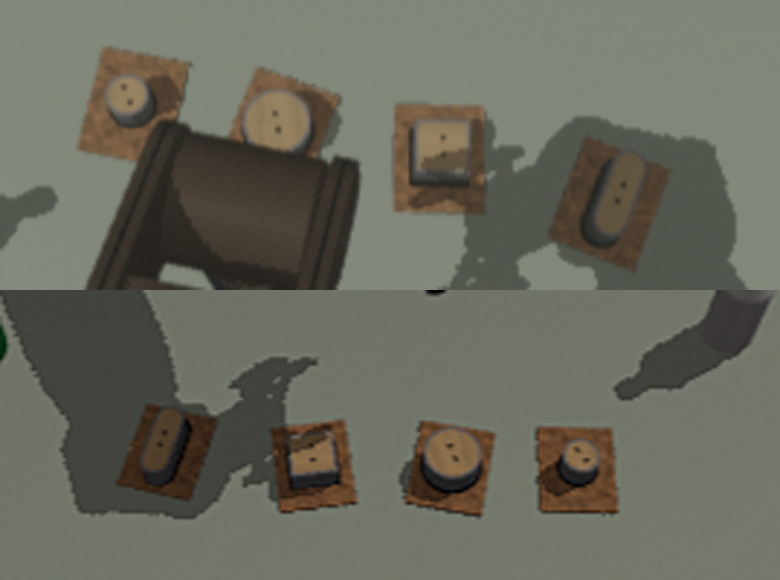

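The picture shows all four dies upright on their matching pads. Dot midpoints in the top crop: small (127,95), big (278,121), square (443,146), strap (620,193). In the scene crop: strap (162,149), square (313,162), big (454,162), small (582,165). Checking them numerically.

```bash
python3 - <<'E'
from h import *
t,c=pickle.load(open("v1.pkl","rb"))
P={"small":((127,95),(582,165),(.6482,.2248)),"big":((278,121),(454,162),(.6422,.086)),"square":((443,146),(313,162),(.6363,-.0657)),"strap":((620,193),(162,149),(.6146,-.2255))}
for k,(a,b,g) in P.items():
    ua=(np.array(a)/2.9+[205,125]-.33);ub=np.array(b)/2.9+[190,165]-.33
    x,r=tri([(lambda o,d:(o,d[0]))(*ray(i,u)) for i,u in((t,ua),(c,ub))])
    print(k,x.round(4),np.round(r,4),"err mm",((x[:2]-g)*1000).round(1))
E
```

```text
small [0.648  0.225  0.0349] [0.0016 0.0016] err mm [-0.2  0.2]
big [0.6414 0.0862 0.0361] [0.0026 0.0026] err mm [-0.8  0.2]
square [ 0.6376 -0.0648  0.0366] [0.0019 0.0019] err mm [1.3 0.9]
strap [ 0.616  -0.2272  0.0338] [0.001 0.001] err mm [ 1.4 -1.7]
```

All four are within about 3 mm, with tops at about 34–37 mm (30 mm die + 4 mm pad). Handing in.

```bash
python3 -c "
from plant import ctrl
print(ctrl.sign_off())"
```

```text
the job is handed in; nothing more can be done
None
```

All four dies are on their matching pads, each within about 3 mm of centre, and the job is handed in at about 31.5 s; the hand-in gave no verdict back.

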